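Set a batten out over the saw rest and hold it for the cut

TASK

Get the batten ready for a saw cut. First turn the lock collar on the saw rest fully round to its stop, so that its lug no longer bars the batten's way and its bar lies along the scribed line. Then slide the batten out along the middle of the rest, flat and square and without lifting it, until its pencil line is right at the end edge of the deck, and finish while still holding the inner end with the fingers, because more than half of it hangs out and it would tip if let go; leave the tape measure, pencil and sanding block alone.

Things in the scene. Friction and masses are not known exactly. Their poses are not given: they have to be found in the camera images.
- saw_rest: Timber saw rest fixed to the bench: plywood deck 300 x 80 mm, top 70 mm up. Origin on the bench under the deck's centre; +x points along the deck to its outward end (x = 150 mm), z up. On the +y side a fence 18 mm high (inner face y = 29 mm, flared lead-in) covers the last 67 mm before the edge; on the -y side the collar's axis stands at x = 135, y = -54 mm. Feet reach y = -90 mm.
- rest_edge (a point): Middle of the outward end edge of the deck, on its top (70 mm above the bench); axes as the saw rest.
- lock_collar (a joint): Turn of the steel lock collar about its upright axis. 0: its lug points across the deck (rest's +y) and bars the batten. Grows anticlockwise seen from above, the lug swinging inward (to rest's -x), up to the hard stop at 1.571, the locked mark: lug and bar along the rest, way free. Starts at 0 to 0.25; light friction (0.06 N m), stays where left.
- collar_grip (a point): On the collar's axis, 120 mm above the bench, 10 mm under the top of its grip bar: 12 mm thick, 64 mm long (32 either side of the axis), from 92 to 130 mm above the bench, on a ring 44 mm across. The point turns with the collar: its y axis runs along the bar towards the lug. The lug is 16 mm wide, reaches 52 mm from the axis, 75 to 91 mm above the bench.
- board: Pale wooden batten 300 x 44 x 24 mm, about 0.25 kg, lying lengthwise on the deck with its inner end standing out over the back. Origin in the middle of its underside; +x points along it to the outward end, z up. It starts with its outward end 75 to 110 mm inside the edge, clear of the lug's swing.
- board_mark (a point): The dark pencil line round the batten, at the middle of its top face, 170 mm from the outward end and 130 mm from the inner end; axes as the batten.
- board_tail (a point): Point inside the batten at half its height and width, 25 mm from its inner end: a good place to grip across its 44 mm width. With the line at the edge it is 105 mm inside the edge; the turned collar's lug then ends 67 mm inside the edge, 24 mm beside the batten.
- tape_measure: Yellow tape measure 35 x 82 x 62 mm, a bystander on the bench beside the rest; origin under its centre.
- carpenter_pencil: Flat carpenter's pencil 14 x 161 x 8 mm, a bystander on the bench; origin under its centre.
- cork: Cork sanding block 62 x 112 x 37 mm, a bystander on the bench; origin under its centre.

How it is judged:
By the outcome, as a careful person would: the job done as asked, in the order asked, and still so for the second after the job is handed in, while the arm keeps its last pose, push and grip.
It also fails if it takes over 58 s, if anything falls off the work surface, if the arm or the gripper's body presses on something with over 40 N, if the wrist force passes 120 N, or if a joint passes its speed limit or range.

ROBOT

A 7-joint arm with a two-finger parallel gripper is mounted at the origin on a cart in front of the work surface, level with it; the furniture and walls round the work are solid. World frame = base frame: x ahead of the robot, y to its left, z up, the work surface at z = 0. Lengths are in m, angles in rad, forces in N, time in s.
With the tool pointing down it reaches from about 0.425 to 1.025 m from the base axis. Payload 9.4 kg.
Tool frame: the origin (TCP) lies midway between the tips of the shut fingers; the grasp point (between the pads) lies behind it (manip.tcp_to_grasp is the z of the grasp point in the tool frame, in m); z points along the fingers, y is the line along which they close (so a half turn about z gives the same grasp; the last joint's range is limited). The gripper opens to 93 mm and grips with 3 to 60 N. Pads are 15 mm wide; open, the fingers measure 128 mm over their backs; the gripper's body (75 mm by 188 mm) begins 65 mm behind the grasp point.
Start: joints at [1.152, 0.599, -0.003, 1.599, 0.002, 0.943, -0.08], TCP at [0.243, -0.683, 0.219] pointing down, gripper open.
Joint ranges: [-2.57, 2.57], [-0.35, 1.97], [-1.29, 1.29], [0.11, 2.56], [-1.05, 4.19], [0.11, 1.86], [-2.63, 2.63]. Speed limits (rad/s): [2.22, 2.22, 3.01, 3.01, 3.14, 3.14, 3.14].

INTERFACE

Orientations are given as a 3x3 rotation matrix whose columns are the frame's x, y, z axes.
In Python, from workcell import manip gives the robot as it stands.
- The arm moves only by the tool apply_moves, never from a script. Its argument "steps" is a list of rows, each a list of 2 entries, a list of its own where there are three numbers: the shift along the world's x, y, z in cm, then the turn, a rotation vector about the world's x, y, z in degrees. In form: [[[tx, ty, tz], [wx, wy, wz]], ...]. A call has 1 to 5 rows; each row is the pose to reach, as a shift and turn from the pose commanded when the call began; what a row does not reach only later rows make up. A row lasts 1/10 s, in which the tool goes at most 50 mm and 8.59 degrees, less where a joint would pass 70% of its speed; a pose out of reach is approached as far as the arm can. A call with a gripper value outside its range is refused whole. "hand" is the finger opening in cm, from 0 to 9.3, set as the call begins (left out, the last holds). The fingers move at their own pace and stop on an object; the grip force is fixed at half the most. Time passes only in rows, so rows that repeat a pose let the fingers close. It gives the time, the measured TCP pose, the force, the opening and the grip force at its end, in the units of the state.
- manip.observe(): the state, without advancing time (a new reading comes with each control period).
- manip.capture(name): name is "scene" or "top"; returns a dict with "frame" (420x560x3 uint8, blue, green, red), "mtx" (3x3 intrinsics, pixels), "distortion" ([k1, k2, p1, p2, k3] as OpenCV has them; the pictures are not rectified), "world_from_camera" (4x4, takes a point from camera to world coordinates). Camera axes: x right, y up, looking along -z (the intrinsics and any distortion apply to the point x, -y, -z); pixel columns grow to the right and rows downward; lengths in m; the calibration is good to about 2 mm. A picture is of the moment at which its call begins. There is no depth.
- manip.hand_in(): hands the job in; it is judged then, once.
The state is a dict: "t": time; "joints": joint angles; "joint_velocities": joint speeds; "joint_torque": joint torques, N m; "position": TCP position; "eef_rot": TCP orientation; "force": force on the tool from outside, world axes, zero at the start; "wrist_torque": the same for the moment, N m; "gripper_width": finger opening in m; "gripper_force": force on a finger pad.
Only numpy, scipy, OpenCV 4.12 (cv2) and the standard library are available. Lean on these libraries where they do the work, as an engineer would, in place of code of your own. Each camera call takes 0.05 s, during which the arm holds its last target. There are 200 camera calls.

## Working session

There is one attempt and no reset: what is moved stays moved. The work goes in short steps, Python scripts to look and compute and a tool call to move; the robot and the scene stay as the last step left them, time stands still between calls to the robot, and variables do not carry over. Pictures are saved under pics/ and viewed, at most 10 in all, crops included, and the job is handed in when it is done.

Besides the shell and the picture viewer there is one more tool, called after ">>>" as a command line: name --argument value ..., lists and objects as JSON in quotes. apply_moves: Moves the arm, as the interface text tells. Its arguments: {"type":"object","properties":{"steps":{"type":"array","items":{"type":"array"}},"hand":{"type":"number"}},"required":["steps"]}

```bash
mkdir -p pics
cat > h.py <<'E'
import numpy as np, cv2
from workcell import manip
def cap(n,f=None):
    c=manip.capture(n)
    if f: cv2.imwrite('pics/'+f,c['frame'])
    return c
def ray(c,px):
    p=cv2.undistortPoints(np.array(px,float).reshape(-1,1,2),c['mtx'],np.array(c['distortion']))[:,0]
    T=np.array(c['world_from_camera']); d=np.c_[p[:,0],-p[:,1],-np.ones(len(p))]@T[:3,:3].T
    return T[:3,3],d
def onz(c,px,z):
    o,d=ray(c,px); return o+d*((z-o[2])/d[:,2])[:,None]
def proj(c,P):
    T=np.linalg.inv(c['world_from_camera']); P=np.atleast_2d(P)@T[:3,:3].T+T[:3,3]
    return cv2.projectPoints(P*[1,-1,-1],np.zeros(3),np.zeros(3),c['mtx'],np.array(c['distortion']))[0][:,0]
E
python3 - <<'E'
from h import *
for n in('scene','top'):
    c=cap(n,n+'.png'); print(n,np.round(c['world_from_camera'],3).tolist(),c['mtx'][0][0])
s=manip.observe(); print(manip.tcp_to_grasp,s['t'],s['position'],np.round(s['eef_rot'],3).tolist(),s['gripper_width'])
E
```

```text
scene [[-0.924, 0.257, -0.283, 0.281], [-0.382, -0.658, 0.649, 0.547], [-0.019, 0.708, 0.706, 0.735], [0.0, 0.0, 0.0, 1.0]] 459.1868405476196
top [[0.017, 0.996, -0.084, 0.481], [-1.0, 0.016, -0.017, -0.056], [-0.015, 0.085, 0.996, 0.952], [0.0, 0.0, 0.0, 1.0]] 389.3178483872905
-0.0188 0.1 [ 0.24287172 -0.68266352  0.21786879] [[0.942, 0.335, -0.001], [0.335, -0.942, 0.001], [-0.0, -0.001, -1.0]] 0.09251341059341399
```

View pics/scene.png

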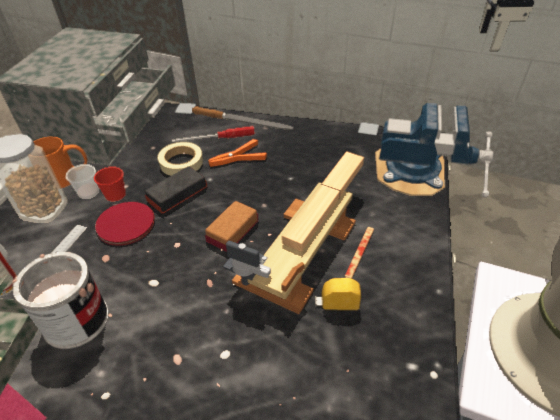

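View pics/top.png

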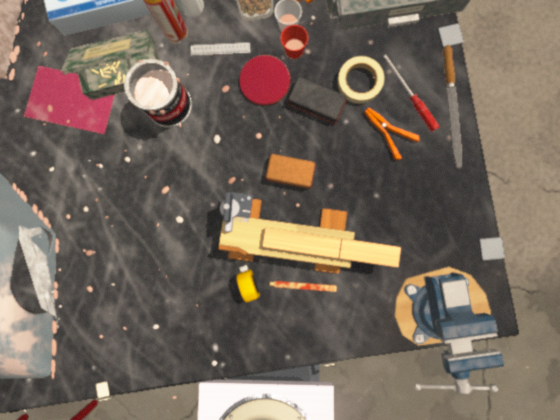

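The scene view shows the rest in the middle, with the collar at about (245,260) and the fence at (292,275). In the top view the collar is at (238,210), the deck's outward end at about column 222, and the batten spans columns 262 to 400 with its pencil line at about (341,248).

Run:
```python
import cv2
a=cv2.imread('pics/top.png')[185:285,210:410]; cv2.imwrite('pics/tc.png',cv2.resize(a,None,fx=4,fy=4,interpolation=cv2.INTER_CUBIC))
a=cv2.imread('pics/scene.png')[150:310,215:375]; cv2.imwrite('pics/sc.png',cv2.resize(a,None,fx=3.75,fy=3.75,interpolation=cv2.INTER_CUBIC))
```

```text
(no output)
```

View pics/tc.png

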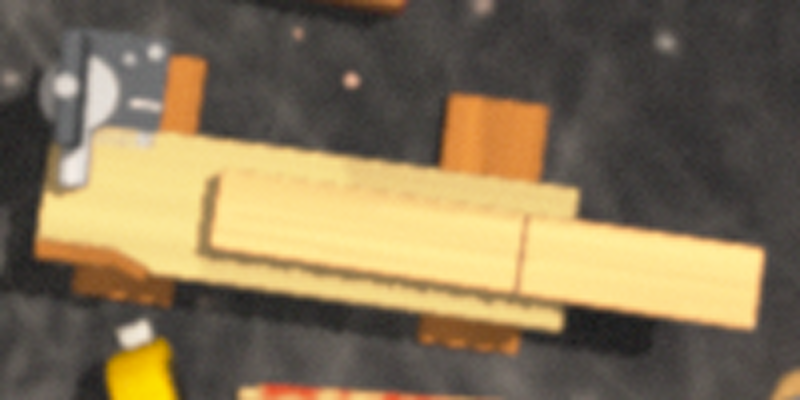

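View pics/sc.png

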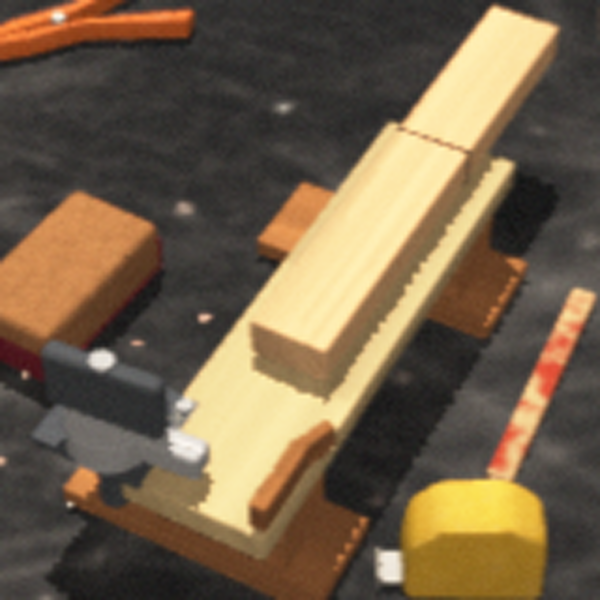

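The top crop shows deck corners at (580,188) and (562,332), batten top corners at (222,170), (212,250), (765,247) and (755,330), and the pencil line from (528,213) to (518,293). The bar runs from (75,32) to (68,148), with the lug tip at (72,186). The scene crop shows the batten lying flat with its end at (252,325) to (325,350), and the collar bar's top from (45,343) to (165,385).

Run:
```python
from h import *
t=cap('top'); s=cap('scene')
T=lambda *p:(np.array(p)+.5)/4-.5+[210,185]
S=lambda *p:(np.array(p)+.5)/3.75-.5+[215,150]
np.set_printoptions(precision=4,suppress=True)
D=onz(t,T((580,188),(562,332),(170,132),(150,275),(38,245)),.07);print('deck',D)
B=onz(t,T((222,170),(212,250),(765,247),(755,330),(528,213),(518,293)),.094);print('bat top',B)
C=onz(t,T((75,32),(68,148),(66,86)),.13);print('bar top',C); print('lug tip',onz(t,T((72,186)),.091))
print('scene bar', onz(s,S((45,343),(165,385),(102,360)),.13)); print('scene bat',onz(s,S((252,325),(325,350),(495,7),(558,28),(398,125),(468,152)),.094)); print('scene deck',onz(s,S((515,160),(265,558),(125,490)),.07))
L=lambda a,b:(np.linalg.norm(a-b),np.degrees(np.arctan2(*(b-a)[1::-1])))
print('back w',L(D[0],D[1]),'edges',L(D[0],D[2]),L(D[1],D[3]),'bat',L(B[2],B[0]),L(B[3],B[1]),L(B[2],B[3]),'mark-in',L((B[2]+B[3])/2,(B[4]+B[5])/2),'bar',L(C[0],C[1]))
```

```text
deck [[ 0.5088 -0.1973  0.07  ]
 [ 0.4282 -0.1874  0.07  ]
 [ 0.5368  0.0351  0.07  ]
 [ 0.4558  0.0444  0.07  ]
 [ 0.4716  0.1082  0.07  ]]
bat top [[ 0.5147  0.0034  0.094 ]
 [ 0.4707  0.0079  0.094 ]
 [ 0.4776 -0.294   0.094 ]
 [ 0.4327 -0.2882  0.094 ]
 [ 0.4939 -0.1651  0.094 ]
 [ 0.4502 -0.1598  0.094 ]]
bar top [[0.5855 0.0809 0.13  ]
 [0.5236 0.0828 0.13  ]
 [0.5566 0.0848 0.13  ]]
lug tip [[0.5046 0.0865 0.091 ]]
scene bar [[0.5876 0.0824 0.13  ]
 [0.5239 0.0853 0.13  ]
 [0.5578 0.0821 0.13  ]]
scene bat [[ 0.5138  0.0055  0.094 ]
 [ 0.4736  0.0078  0.094 ]
 [ 0.4756 -0.2925  0.094 ]
 [ 0.4345 -0.2859  0.094 ]
 [ 0.4951 -0.1672  0.094 ]
 [ 0.4514 -0.1594  0.094 ]]
scene deck [[ 0.4307 -0.189   0.07  ]
 [ 0.4615  0.1185  0.07  ]
 [ 0.5386  0.107   0.07  ]]
back w (np.float64(0.08128177004235827), np.float64(172.98907686053127)) edges (np.float64(0.23408871663713668), np.float64(83.14795951855085)) (np.float64(0.2334472258344079), np.float64(83.20050281195957)) bat (np.float64(0.29970346534698705), np.float64(82.89594499887956)) (np.float64(0.2985816847684182), np.float64(82.68215237659432)) (np.float64(0.045341042109342866), np.float64(172.65245944306017)) mark-in (np.float64(0.12975734630673535), np.float64(82.51110834850552)) bar (np.float64(0.06196544827694243), np.float64(178.25252843243402))
```

The measurements agree with the given sizes: deck 80 mm wide, batten 300 x 44 mm, line at 130 mm. The rest's yaw is about 83.1°, its edge about (0.505, 0.106), the collar axis about (0.556, 0.083) with the collar at about 0.09 rad, and the batten must travel about 0.27 m. I'll go up and over the vise first.

>>> apply_moves --steps '[[[0,0,5],[0,0,0]],[[0,0,10],[0,0,0]],[[4,2,10],[0,0,-4]],[[8,5,10],[0,0,-8]],[[12,8,10],[0,0,-12]]]' --hand 6

```text
t: 0.7
position: [0.3638, -0.6023, 0.3188]
eef_rot: [[0.992, 0.128, 0.0], [0.128, -0.992, -0.0], [0.0, 0.0, -1.0]]
force: [1.2, -0.6, -0.7]
gripper_width: 0.0612
gripper_force: 0.0
```

>>> apply_moves --steps '[[[4,3,0],[0,0,-3]],[[8,6,0],[0,0,-6]],[[11,10,0],[0,0,-9]],[[14,14,0],[0,0,-9]],[[16,18,0],[0,0,-9]]]'

```text
t: 1.2
position: [0.5251, -0.4205, 0.3182]
eef_rot: [[1.0, -0.023, 0.0], [-0.023, -1.0, 0.001], [0.0, -0.001, -1.0]]
force: [0.4, 0.1, -0.2]
gripper_width: 0.0601
gripper_force: 0.0
```

>>> apply_moves --steps '[[[1,4.5,0],[0,0,0]],[[2,9,0],[0,0,0]],[[3,13.5,0],[0,0,0]],[[3,18,0],[0,0,0]],[[3,22,0],[0,0,0]]]'

```text
t: 1.7
position: [0.553, -0.2005, 0.3185]
eef_rot: [[1.0, -0.023, -0.0], [-0.023, -1.0, 0.0], [-0.0, -0.0, -1.0]]
force: [0.2, -0.4, 0.3]
gripper_width: 0.06
gripper_force: 0.0
```

>>> apply_moves --steps '[[[0,4.5,0],[0,0,0]],[[0,9,0],[0,0,0]],[[0,13.5,0],[0,0,0]],[[0,18,-3],[0,0,0]],[[0,22,-6],[0,0,0]]]'

```text
t: 2.2
position: [0.5533, 0.0156, 0.2614]
eef_rot: [[1.0, -0.024, 0.003], [-0.024, -1.0, 0.001], [0.003, -0.001, -1.0]]
force: [1.1, -0.3, 0.9]
gripper_width: 0.0598
gripper_force: 0.0
```

>>> apply_moves --steps '[[[0.1,3,-3],[0,0,0]],[[0.2,5,-5],[0,0,0]],[[0.3,6.3,-7],[0,0,0]],[[0.3,6.3,-9],[0,0,0]],[[0.3,6.3,-9],[0,0,0]]]'

```text
t: 2.7
position: [0.5545, 0.077, 0.1688]
eef_rot: [[1.0, -0.023, -0.004], [-0.023, -1.0, -0.001], [-0.004, 0.001, -1.0]]
force: [-0.7, -0.1, 0.3]
gripper_width: 0.0601
gripper_force: 0.0
```

Run:
```python
from h import *
print(manip.observe()['position'])
a=cap('scene')['frame'][170:310,195:335]; b=cap('top')['frame'][150:290,180:320]
cv2.imwrite('pics/a1.png',cv2.resize(np.hstack([a,b]),None,fx=2.85,fy=2.85,interpolation=cv2.INTER_CUBIC))
```

```text
[0.5545072  0.07695777 0.16879172]
```

View pics/a1.png

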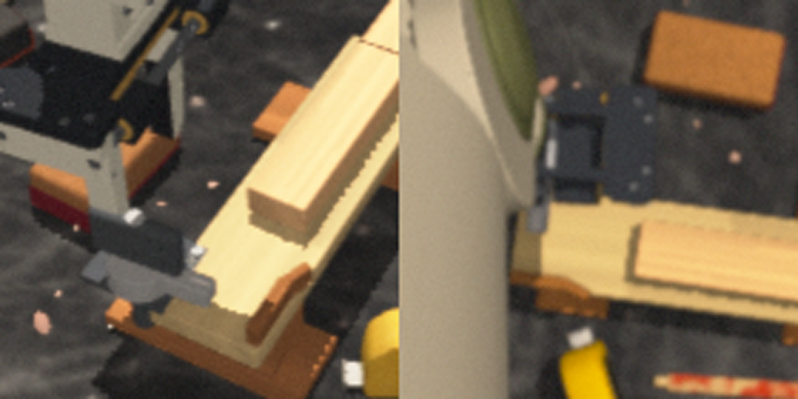

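The picture shows the fingers over the bar, with one finger behind it and the bar in front at about (135,240), in line with expectations. I'll let the arm settle and check the position.

>>> apply_moves --steps '[[[0,0,0],[0,0,0]],[[0,0,0],[0,0,0]]]'

```text
t: 3.0
position: [0.5566, 0.0763, 0.1722]
eef_rot: [[1.0, -0.026, 0.002], [-0.026, -1.0, 0.0], [0.002, -0.0, -1.0]]
force: [0.6, 0.3, 0.2]
gripper_width: 0.0602
gripper_force: 0.0
```

>>> apply_moves --steps '[[[0,0.7,0],[0,0,0]],[[0,0.7,-2],[0,0,0]],[[0,0.7,-4],[0,0,0]],[[0,0.7,-6],[0,0,0]],[[0,0.7,-7],[0,0,0]]]'

```text
t: 3.5
position: [0.5556, 0.084, 0.1001]
eef_rot: [[1.0, -0.024, -0.001], [-0.024, -1.0, -0.0], [-0.001, 0.0, -1.0]]
force: [-0.2, 0.0, -0.0]
gripper_width: 0.0598
gripper_force: 0.0
```

>>> apply_moves --steps '[[[0,0,0],[0,0,0]],[[0,0,0],[0,0,0]],[[0,0,0],[0,0,0]],[[0,0,0],[0,0,0]],[[0,0,0],[0,0,0]]]' --hand 0.8

```text
t: 4.0
position: [0.5563, 0.0837, 0.1017]
eef_rot: [[1.0, -0.025, 0.001], [-0.025, -1.0, 0.0], [0.001, -0.0, -1.0]]
force: [-0.0, 0.2, -0.3]
gripper_width: 0.0244
gripper_force: 0.0
```

>>> apply_moves --steps '[[[0,0,0],[0,0,0]],[[0,0,0],[0,0,0]],[[0,0,0],[0,0,0]],[[0,0,0],[0,0,0]]]' --hand 0.8

```text
t: 4.4
position: [0.5561, 0.0844, 0.1013]
eef_rot: [[1.0, -0.024, 0.0], [-0.024, -1.0, 0.001], [0.0, -0.001, -1.0]]
force: [-1.1, 2.8, 4.4]
gripper_width: 0.0116
gripper_force: 30.0
```

>>> apply_moves --steps '[[[0,0,0],[0,0,5]],[[0,0,0],[0,0,10]],[[0,0,0],[0,0,15]],[[0,0,0],[0,0,20]],[[0,0,0],[0,0,25]]]'

```text
t: 4.9
position: [0.5562, 0.0837, 0.1013]
eef_rot: [[0.915, 0.403, 0.001], [0.403, -0.915, 0.0], [0.001, 0.0, -1.0]]
force: [-0.6, 2.3, 4.8]
gripper_width: 0.0119
gripper_force: 30.0
```

>>> apply_moves --steps '[[[0,0,0],[0,0,6]],[[0,0,0],[0,0,12]],[[0,0,0],[0,0,18]],[[0,0,0],[0,0,24]],[[0,0,0],[0,0,30]]]'

```text
t: 5.4
position: [0.5568, 0.0831, 0.1013]
eef_rot: [[0.591, 0.807, 0.001], [0.807, -0.591, -0.0], [0.0, 0.001, -1.0]]
force: [1.2, -0.0, 3.1]
gripper_width: 0.0122
gripper_force: 30.0
```

>>> apply_moves --steps '[[[0,0,0],[0,0,5]],[[0,0,0],[0,0,10]],[[0,0,0],[0,0,15]],[[0,0,0],[0,0,20]],[[0,0,0],[0,0,24]]]'

```text
t: 5.9
position: [0.5574, 0.0828, 0.1013]
eef_rot: [[0.213, 0.977, 0.002], [0.977, -0.213, -0.0], [0.0, 0.002, -1.0]]
force: [3.4, -0.4, 2.0]
gripper_width: 0.0117
gripper_force: 30.0
```

>>> apply_moves --steps '[[[0,0,0],[0,0,2]],[[0,0,0],[0,0,4]],[[0,0,0],[0,0,5]],[[0,0,0],[0,0,6]],[[0,0,0],[0,0,7]]]'

```text
t: 6.4
position: [0.5575, 0.0828, 0.1013]
eef_rot: [[0.096, 0.995, 0.002], [0.995, -0.096, -0.0], [-0.0, 0.002, -1.0]]
force: [5.5, -2.1, 3.1]
gripper_width: 0.0117
gripper_force: 30.2
```

Run:
```python
from h import *
s=manip.observe();R=s['eef_rot'];print(s['wrist_torque'],np.degrees(np.arctan2(R[1][1],R[0][1])))
```

```text
[-0.55456263 -1.23709783 -0.40928035] -5.498907869830713
```

>>> apply_moves --steps '[[[0,0,0],[0,0,1]],[[0,0,0],[0,0,2]],[[0,0,0],[0,0,2]]]'

```text
t: 6.7
position: [0.5575, 0.0828, 0.1014]
eef_rot: [[0.062, 0.998, 0.002], [0.998, -0.062, -0.0], [-0.0, 0.002, -1.0]]
force: [5.6, -2.7, 3.1]
gripper_width: 0.0123
gripper_force: 31.3
```

Run:
```python
from h import *
s=manip.observe();R=s['eef_rot'];print(s['wrist_torque'],np.degrees(np.arctan2(R[1][1],R[0][1])))
```

```text
[-0.53178828 -1.22577591 -0.6900952 ] -3.5616471336104985
```

>>> apply_moves --steps '[[[0,0,0],[0,0,-1]],[[0,0,0],[0,0,-2]],[[0,0,0],[0,0,-2]]]'

```text
t: 7.0
position: [0.5575, 0.0828, 0.1013]
eef_rot: [[0.097, 0.995, 0.002], [0.995, -0.097, -0.0], [-0.0, 0.002, -1.0]]
force: [5.2, -2.5, 3.3]
gripper_width: 0.0121
gripper_force: 30.2
```

>>> apply_moves --steps '[[[0,0,0],[0,0,0]],[[0,0,0],[0,0,0]],[[0,0,0],[0,0,0]],[[0,0,0],[0,0,0]],[[0,0,0],[0,0,0]]]' --hand 6.5

```text
t: 7.5
position: [0.5557, 0.0837, 0.1009]
eef_rot: [[0.094, 0.996, -0.0], [0.996, -0.094, -0.0], [-0.0, -0.0, -1.0]]
force: [-1.1, -0.5, -0.3]
gripper_width: 0.0469
gripper_force: 0.0
```

>>> apply_moves --steps '[[[0,0,2],[0,0,0]],[[0,0,5],[0,0,0]],[[0,0,9],[0,0,0]],[[0,-4,9],[0,0,0]],[[-1,-8,9],[0,0,0]]]'

```text
t: 8.0
position: [0.5475, 0.0039, 0.1924]
eef_rot: [[0.092, 0.996, 0.004], [0.996, -0.092, 0.001], [0.001, 0.003, -1.0]]
force: [-0.0, -2.0, -1.1]
gripper_width: 0.0652
gripper_force: 0.0
```

>>> apply_moves --steps '[[[-2,-5,2],[0,0,0]],[[-3,-9,2],[0,0,0]],[[-4,-13,2],[0,0,0]],[[-5,-18,2],[0,0,0]],[[-6,-22,2],[0,0,0]]]'

```text
t: 8.5
position: [0.4851, -0.2188, 0.2111]
eef_rot: [[0.095, 0.995, -0.0], [0.995, -0.095, -0.001], [-0.001, 0.0, -1.0]]
force: [0.7, 0.4, -0.4]
gripper_width: 0.0651
gripper_force: 0.0
```

Run:
```python
from h import *
s=manip.observe();R=s['eef_rot'];print(s['position'],np.degrees(np.arctan2(R[1][1],R[0][1])))
a=cap('scene')['frame'][150:310,215:375]; b=cap('top')['frame'][185:285,205:405]
cv2.imwrite('pics/b1.png',np.vstack([cv2.resize(b,(800,400),interpolation=cv2.INTER_CUBIC)]))
cv2.imwrite('pics/b2.png',cv2.resize(a,None,fx=3.75,fy=3.75,interpolation=cv2.INTER_CUBIC))
```

```text
[ 0.48506727 -0.21879129  0.21114339] -5.466500858311291
```

View pics/b2.png

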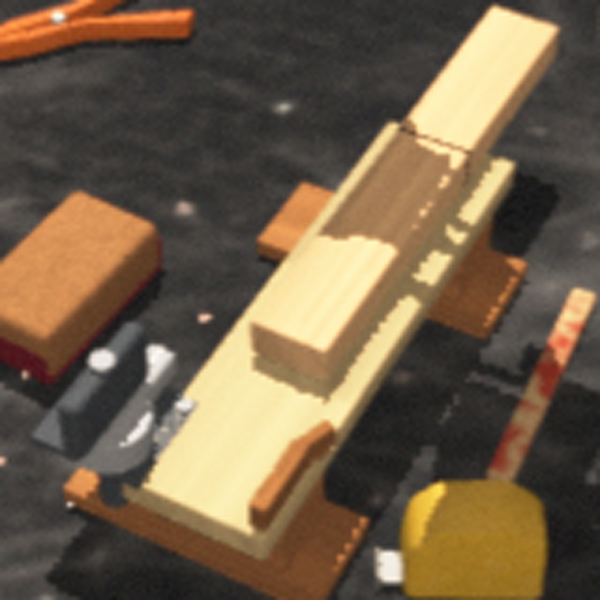

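The collar now stands turned, with its bar running from (35,435) to (135,322) along the rest and the lug clear of the deck. Next I'll check the bar angle and the remaining distance by number, then go for the tail.

Run:
```python
from h import *
np.set_printoptions(precision=4,suppress=True)
s=cap('scene');t=cap('top')
S=lambda *p:(np.array(p)+.5)/3.75-.5+[215,150]
b=onz(s,S((35,435),(135,322)),.13); d=b[1]-b[0]; print(b,np.degrees(np.arctan2(d[1],d[0])))
# deck end edge in scene: predicted corners
u=np.array([np.cos(np.radians(83.15)),np.sin(np.radians(83.15)),0]);v=np.array([-u[1],u[0],0])
c=np.array([.4688,-.193,.07])+.15*u
for e in (.15,): 
  P=np.array([c+e*u+k*v for k in(-.04,0,.04)]); print(P, (proj(s,P)-[215,150]+.5)*3.75-.5, (proj(t,P)-[205,185]+.5)*4-.5)
```

```text
[[0.5663 0.1337 0.13  ]
 [0.5536 0.0545 0.13  ]] -99.0826726075176
[[0.5443 0.1001 0.07  ]
 [0.5046 0.1049 0.07  ]
 [0.4649 0.1096 0.07  ]] [[120.434  475.827 ]
 [191.6042 507.8648]
 [265.3156 541.0954]] [[ 76.3209 116.9673]
 [ 65.7803 186.6517]
 [ 55.1393 256.8784]]
```

View pics/b1.png

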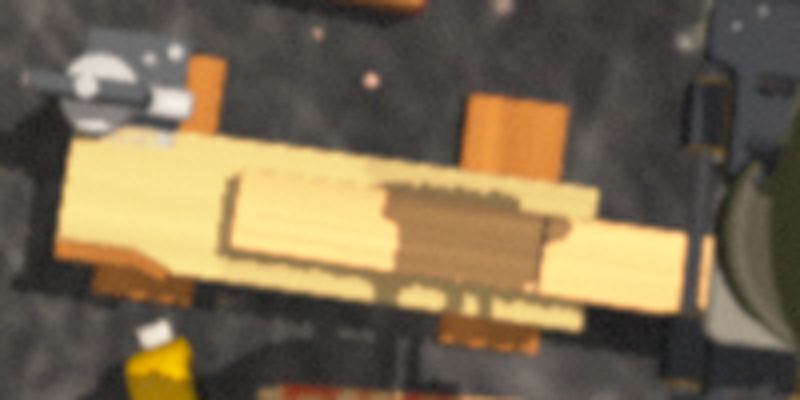

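>>> apply_moves --steps '[[[-1,-2,0],[0,0,-1]],[[-2,-4,-2],[0,0,-1.5]],[[-2.7,-4.6,-5],[0,0,-1.5]],[[-2.7,-4.6,-7],[0,0,-1.5]],[[-2.7,-4.6,-7],[0,0,-1.5]]]' --hand 7.5

```text
t: 9.2
position: [0.4583, -0.2602, 0.1391]
eef_rot: [[0.118, 0.993, -0.003], [0.993, -0.118, 0.002], [0.002, -0.003, -1.0]]
force: [0.1, 0.0, 0.8]
gripper_width: 0.0751
gripper_force: 0.0
```

The top view shows the bar from (25,78) to (150,97), parallel to the deck's edge, with the lug clear at (170,102). The deck's end edge runs from (72,138) to (57,242), within 1 mm of my prediction. Now I'll go down onto the tail, keeping the tips above deck level.

>>> apply_moves --steps '[[[0,-0.2,0],[0,0,0]],[[0,-0.4,-2],[0,0,0]],[[0,-0.4,-4],[0,0,0]],[[0,-0.4,-5],[0,0,0]],[[0,-0.4,-5],[0,0,0]]]'

```text
t: 9.7
position: [0.4593, -0.2657, 0.091]
eef_rot: [[0.119, 0.993, -0.0], [0.993, -0.119, 0.0], [0.0, -0.0, -1.0]]
force: [-0.2, -0.1, -0.9]
gripper_width: 0.0752
gripper_force: 0.0
```

>>> apply_moves --steps '[[[0,0,0],[0,0,0]]]'

```text
t: 9.8
position: [0.4597, -0.2661, 0.0919]
eef_rot: [[0.12, 0.993, 0.001], [0.993, -0.12, -0.0], [-0.0, 0.001, -1.0]]
force: [0.1, 0.1, 0.6]
gripper_width: 0.075
gripper_force: 0.0
```

>>> apply_moves --steps '[[[-0.15,0,-1],[0,0,0]],[[-0.15,0,-1.55],[0,0,0]],[[-0.15,0,-1.55],[0,0,0]]]'

```text
t: 10.1
position: [0.4571, -0.2662, 0.075]
eef_rot: [[0.12, 0.993, -0.001], [0.993, -0.12, 0.0], [0.0, -0.001, -1.0]]
force: [-1.1, 0.3, 0.0]
gripper_width: 0.0751
gripper_force: 0.0
```

>>> apply_moves --steps '[[[0,0,0],[0,0,0]],[[0,0,0],[0,0,0]],[[0,0,0],[0,0,0]],[[0,0,0],[0,0,0]],[[0,0,0],[0,0,0]]]' --hand 4

```text
t: 10.6
position: [0.4577, -0.2664, 0.0757]
eef_rot: [[0.121, 0.993, 0.0], [0.993, -0.121, -0.0], [-0.0, 0.0, -1.0]]
force: [0.4, -1.0, 1.1]
gripper_width: 0.0434
gripper_force: 29.9
```

>>> apply_moves --steps '[[[0,0,0],[0,0,0]],[[0,0,0],[0,0,0]]]'

```text
t: 10.8
position: [0.4577, -0.2664, 0.0757]
eef_rot: [[0.121, 0.993, 0.0], [0.993, -0.121, -0.0], [-0.0, 0.0, -1.0]]
force: [1.2, 0.3, 1.5]
gripper_width: 0.0433
gripper_force: 29.9
```

Run:
```python
from h import *
s=manip.observe();R=s['eef_rot'];print(s['position'],s['force'],s['wrist_torque'],s['gripper_width'],np.degrees(np.arctan2(R[1][1],R[0][1])))
a=cap('scene')['frame'][150:310,215:375]; b=cap('top')['frame'][185:285,205:405]
cv2.imwrite('pics/c2.png',cv2.resize(a,None,fx=3.75,fy=3.75,interpolation=cv2.INTER_CUBIC))
```

```text
[ 0.45772994 -0.26640752  0.07569667] [1.23934822 0.25130801 1.49753011] [-0.12735269 -0.15717438 -0.06807395] 0.04325253365556843 -6.922517687588461
```

>>> apply_moves --steps '[[[0.15,1,0],[0,0,0]],[[0.3,2,0],[0,0,0]],[[0.45,3,0],[0,0,0]],[[0.6,4,0],[0,0,0]],[[0.75,5,0],[0,0,0]]]'

```text
t: 11.4
position: [0.4652, -0.2153, 0.0757]
eef_rot: [[0.12, 0.993, 0.0], [0.993, -0.12, -0.0], [-0.0, 0.0, -1.0]]
force: [0.1, -4.6, 5.3]
gripper_width: 0.0439
gripper_force: 29.9
```

>>> apply_moves --steps '[[[0.18,1.5,0],[0,0,0]],[[0.36,3,0],[0,0,0]],[[0.54,4.5,0],[0,0,0]],[[0.72,6,0],[0,0,0]],[[0.9,7.5,0],[0,0,0]]]'

```text
t: 11.9
position: [0.474, -0.1403, 0.0757]
eef_rot: [[0.12, 0.993, -0.0], [0.993, -0.12, -0.0], [-0.0, -0.0, -1.0]]
force: [-0.6, -4.0, 4.7]
gripper_width: 0.0438
gripper_force: 29.9
```

>>> apply_moves --steps '[[[0.18,1.5,0],[0,0,0]],[[0.36,3,0],[0,0,0]],[[0.54,4.5,0],[0,0,0]],[[0.72,6,0],[0,0,0]],[[0.9,7.5,0],[0,0,0]]]'

```text
t: 12.4
position: [0.4827, -0.0654, 0.0757]
eef_rot: [[0.12, 0.993, -0.0], [0.993, -0.12, -0.001], [-0.001, -0.0, -1.0]]
force: [0.1, -3.3, 5.7]
gripper_width: 0.0442
gripper_force: 29.9
```

>>> apply_moves --steps '[[[0.15,1.2,0],[0,0,0]],[[0.3,2.4,0],[0,0,0]],[[0.43,3.6,0],[0,0,0]],[[0.5,4.2,0],[0,0,0]],[[0.5,4.2,0],[0,0,0]]]'

```text
t: 12.9
position: [0.488, -0.0223, 0.0757]
eef_rot: [[0.118, 0.993, 0.0], [0.993, -0.118, 0.001], [0.001, 0.0, -1.0]]
force: [-1.2, 2.8, 6.0]
gripper_width: 0.044
gripper_force: 29.9
```

Run:
```python
from h import *
s=manip.observe();R=s['eef_rot'];print(s['position'],s['force'],s['wrist_torque'],np.degrees(np.arctan2(R[1][1],R[0][1])))
a=cap('scene')['frame'][190:310,195:315]; cv2.imwrite('pics/d2.png',cv2.resize(a,None,fx=5,fy=5,interpolation=cv2.INTER_CUBIC))
```

```text
[ 0.48795445 -0.02234903  0.07565525] [-1.15075316  2.79478854  5.97856093] [0.67368013 0.20027907 0.0037307 ] -6.788472866115911
```

View pics/d2.png

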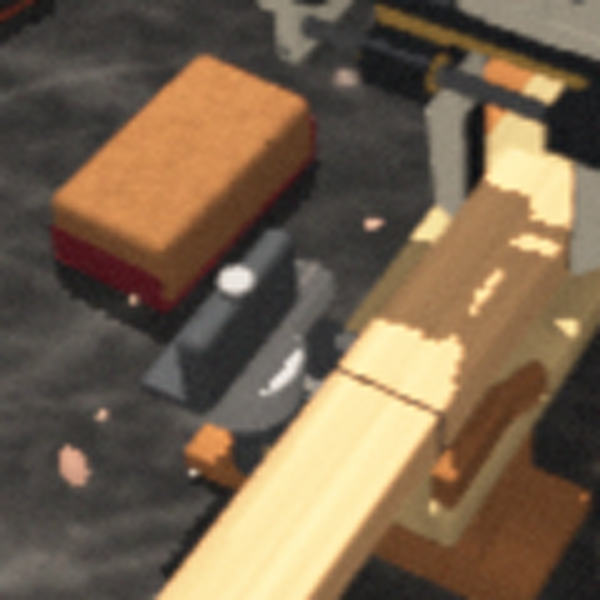

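The batten lies square, with the line from (340,370) to (440,413) still inside the deck's end and the visible deck corner near (450,525). I'll work out the remaining distance.

Run:
```python
from h import *
np.set_printoptions(precision=4,suppress=True)
s=cap('scene')
S=lambda *p:(np.array(p)+.5)/5-.5+[195,190]
m=onz(s,S((340,370),(440,413)),.094); mm=m.mean(0)
u=np.array([np.cos(np.radians(83.15)),np.sin(np.radians(83.15)),0]);v=np.array([-u[1],u[0],0])
e=np.array([.5047,.1055,.07])
print(m,np.linalg.norm(m[1]-m[0]),'rest along,lat',(mm-e)@u,(mm-e)@v)
P=np.array([e+k*v for k in(-.04,0,.04)]);print((proj(s,P)-[195,190]+.5)*5-.5)
print(onz(s,S((450,525)),.07), onz(cap('top'),[(203.,180)],.07)[:0])
```

```text
[[0.5208 0.0795 0.094 ]
 [0.4801 0.0843 0.094 ]] 0.04097720603337848 rest along,lat -0.023915294298620424 0.0014330326289977136
[[259.6902 435.8223]
 [354.6104 478.5808]
 [452.9214 522.9321]]
[[0.4656 0.1115 0.07  ]] []
```

>>> apply_moves --steps '[[[0.13,0.8,0],[0,0,0]],[[0.26,1.6,0],[0,0,0]],[[0.33,2.1,0],[0,0,0]],[[0.38,2.4,0],[0,0,0]],[[0.38,2.4,0],[0,0,0]]]'

```text
t: 13.55
position: [0.4915, 0.0, 0.0757]
eef_rot: [[0.12, 0.993, -0.0], [0.993, -0.12, -0.0], [-0.0, -0.0, -1.0]]
force: [-0.6, -2.2, 5.9]
gripper_width: 0.0441
gripper_force: 29.9
```

>>> apply_moves --steps '[[[0,0,0],[0,0,0]],[[0,0,0],[0,0,0]]]'

```text
t: 13.75
position: [0.4915, -0.0, 0.0757]
eef_rot: [[0.12, 0.993, -0.0], [0.993, -0.12, 0.0], [0.0, -0.0, -1.0]]
force: [-0.7, -2.1, 6.6]
gripper_width: 0.0435
gripper_force: 29.9
```

Run:
```python
from h import *
s=manip.observe();R=s['eef_rot'];print(s['position'],s['force'],s['wrist_torque'],np.degrees(np.arctan2(R[1][1],R[0][1])))
a=cap('scene')['frame'][220:310,225:315]; b=cap('top')['frame'][190:280,170:260]
cv2.imwrite('pics/e2.png',np.hstack([cv2.resize(x,(400,400),interpolation=cv2.INTER_CUBIC) for x in(a,b)]))
```

```text
[ 4.91505306e-01 -3.80861266e-06  7.56588184e-02] [-0.69436505 -2.0674795   6.64877468] [-0.43461747 -0.00724935 -0.04816472] -6.898472272366917
```

View pics/e2.png

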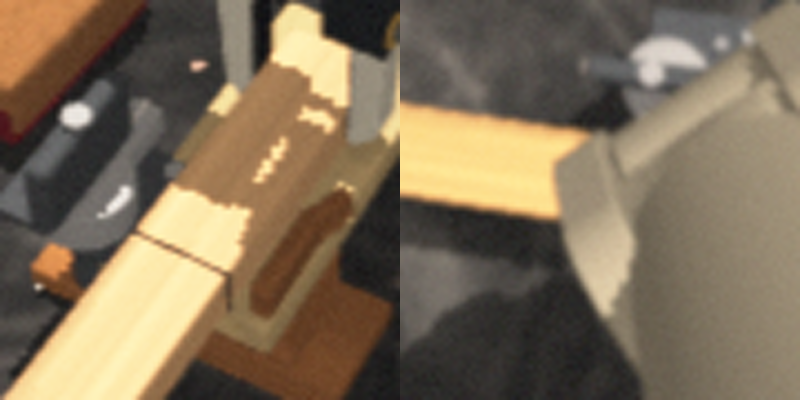

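The line runs from (137,232) to (230,273) and down the side to (230,308), very close to the deck's end edge, which shows as far as its corner near (277,336). I'll measure what is left.

Run:
```python
from h import *
np.set_printoptions(precision=4,suppress=True)
s=cap('scene'); k=400/90
S=lambda *p:(np.array(p)+.5)/k-.5+[225,220]
m=onz(s,S((137,232),(230,273)),.094); mm=m.mean(0)
u=np.array([np.cos(np.radians(83.15)),np.sin(np.radians(83.15)),0]);v=np.array([-u[1],u[0],0])
e=np.array([.5047,.1055,.07])
print((mm-e)@u,(mm-e)@v,(m-e)@u,'side bottom',(onz(s,S((230,308)),.07)-e)@u,(onz(s,S((230,308)),.07)-e)@v)
P=np.array([e+q*v for q in(-.04,0,.022,.04)]);print((proj(s,P)-[225,220]+.5)*k-.5)
f=s['frame']; a=f[283:300,276:291]; print(cv2.cvtColor(a,cv2.COLOR_BGR2GRAY))
```

```text
-0.0019187451194517988 0.0005671718517938358 [-0.0019 -0.0019] side bottom [-0.0024] [0.0209]
[[ 97.4468 254.0087]
 [181.8204 292.0162]
 [229.4974 313.5176]
 [269.2079 331.4397]]
[[ 84  99 109 115 113  96  80  73  72  74  76  73  66  63  63]
 [ 76 102 110 116 112  89  80  73  75  75  73  69  64  63  79]
 [ 74 100 110 120 115  85  74  79  77  70  70  69  62  68 108]
 [ 74 104 115 119 110  86  69  71  69  71  67  62  68  95 112]
 [ 86 104 116 113 113  86  65  68  68  71  63  64  78 110 112]
 [ 76 100 116 114 110  84  72  69  68  69  63  72 107 116 109]
 [ 79 101 111 116 110  89  74  70  66  65  68  95 114 111 105]
 [104 113 116 114 114 105  93  78  75  73  82 109 112 109 102]
 [117 115 120 123 120 119 119 106  94  93 110 117 110 102  95]
 [118 119 113 111 122 123 122 121 122 119 121 112 106 100  85]
 [121 118 116 114 114 119 121 129 130 123 114 106 101  90  77]
 [120 122 118 110 110 113 117 123 122 116 111 106  98  84  71]
 [103 116 118 115 112 113 112 117 121 112 107  98  84  75  68]
 [ 79  89 102 112 110 113 110 110 116 111 104  88  78  70  71]
 [ 75  78  76  79  94 106 111 111 116 108 100  82  75  70  74]
 [ 76  74  78  75  75  69  86 111 111 104  90  81  76  80  75]
 [ 72  75  73  75  76  76  78  79  84  82  80  83  83  77  78]]
```

>>> apply_moves --steps '[[[0.01,0.1,0],[0,0,0]],[[0.03,0.2,0],[0,0,0]],[[0.03,0.2,0],[0,0,0]],[[0.03,0.2,0],[0,0,0]]]'

```text
t: 14.3
position: [0.4916, 0.0012, 0.0757]
eef_rot: [[0.121, 0.993, -0.001], [0.993, -0.121, -0.001], [-0.001, -0.0, -1.0]]
force: [-0.4, -3.3, 7.1]
gripper_width: 0.0437
gripper_force: 29.9
```

Run:
```python
from h import *
s=manip.observe();R=s['eef_rot'];print(s['position'],s['force'],s['wrist_torque'],np.degrees(np.arctan2(R[1][1],R[0][1])))
a=cap('scene')['frame'][240:300,245:305]
cv2.imwrite('pics/f2.png',cv2.resize(a,(600,600),interpolation=cv2.INTER_CUBIC))
```

```text
[0.49163821 0.00123102 0.07567382] [-0.37213048 -3.33658555  7.12933542] [-0.9805686  -0.06292318 -0.04063273] -6.943075184352905
```

View pics/f2.png

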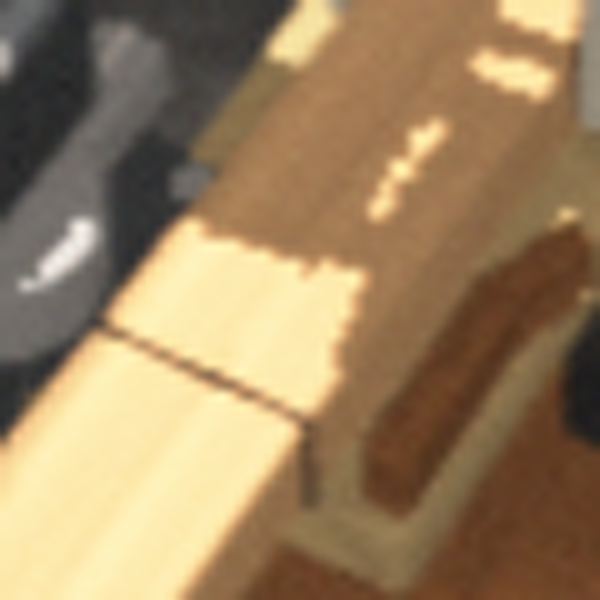

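The line now comes down the side to (312,505), within about 1 mm of where the deck's top end edge leaves the batten near (312,512). One more millimetre will do it.

>>> apply_moves --steps '[[[0.01,0.1,0],[0,0,0]],[[0.01,0.1,0],[0,0,0]],[[0.01,0.1,0],[0,0,0]],[[0.01,0.1,0],[0,0,0]]]'

```text
t: 14.75
position: [0.4918, 0.0022, 0.0757]
eef_rot: [[0.121, 0.993, -0.001], [0.993, -0.121, -0.001], [-0.001, -0.0, -1.0]]
force: [-0.9, -4.0, 6.5]
gripper_width: 0.0437
gripper_force: 29.9
```

Run:
```python
from h import *
s=manip.observe();print(s['position'],s['force'],s['gripper_force'])
c=cap('scene'); g=cv2.cvtColor(c['frame'],cv2.COLOR_BGR2GRAY).astype(float)
u=np.array([np.cos(np.radians(83.15)),np.sin(np.radians(83.15)),0]);v=np.array([-u[1],u[0],0])
e=np.array([.5047,.1055,0])
q=np.arange(-.012,.012,.0005); 
prof=0
for k in np.linspace(-.014,.014,15):
  P=np.array([e+[0,0,.094]+k*v+a*u for a in q]); p=proj(c,P).astype(np.float32); prof=prof+cv2.remap(g.astype(np.float32),p[:,:1],p[:,1:],1)[:,0]
print('mark along mm',q[np.argmin(prof)]*1e3)
prof=0
for k in np.linspace(.030,.037,8):
  P=np.array([e+[0,0,.07]+k*v+a*u for a in q]); p=proj(c,P).astype(np.float32); prof=prof+cv2.remap(g.astype(np.float32),p[:,:1],p[:,1:],1)[:,0]
print((prof/8).round().astype(int).tolist())
```

```text
[0.49176321 0.00218137 0.07565159] [-0.94063603 -4.01160254  6.49509226] 29.92249310016632
mark along mm 0.5000000000000109
[70, 70, 70, 70, 71, 72, 72, 73, 74, 75, 78, 81, 85, 90, 96, 103, 109, 114, 118, 120, 122, 123, 124, 123, 123, 121, 120, 118, 117, 116, 115, 114, 113, 113, 113, 113, 113, 113, 113, 112, 110, 107, 102, 95, 88, 82, 78, 76]
```

```bash
python3 -c "
from workcell import manip
print(manip.hand_in())"
```

```text
the job is handed in; nothing more can be done
None
```

The lock collar is turned fully to its stop, the batten is slid out flat and square with its pencil line within about 1 mm of the deck's end edge, and the fingers still grip its inner end; the job is handed in at about 15 s, with no verdict returned.

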